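# Clear the mitre box with the scraper block

## Robot

A 6-joint arm with a two-finger parallel gripper is mounted at the origin on the work surface. World frame = base frame: x ahead of the robot, y to its left, z up, the work surface at z = 0. Lengths are in m, angles in rad, forces in N, time in s.
With the tool pointing down it reaches from about 0.375 to 0.925 m from the base axis. Payload 5.7 kg.
Tool frame: the origin (TCP) lies midway between the tips of the shut fingers; the grasp point (between the pads) lies 19 mm behind it; z points along the fingers, y is the line along which they close (so a half turn about z gives the same grasp; the last joint's range is limited). The gripper opens to 88 mm and grips with 3 to 60 N. Pads are 20 mm wide; open, the fingers measure 115 mm over their backs; the gripper's body (75 mm by 178 mm) begins 61 mm behind the grasp point.
Start: joints at [1.047, 0.359, 1.51, -0, 1.272, -0.115], TCP at [0.238, 0.551, 0.223] pointing down, gripper open.
Joint ranges: [-2.97, 2.97], [-1.01, 2.36], [0.21, 2.38], [-0.96, 4.11], [0.2, 2.71], [-2.98, 2.98]. Speed limits (rad/s): [2.39, 2.39, 3.14, 3.14, 3.14, 3.14].

## Interface

Orientations are given as a unit quaternion [x, y, z, w].
In Python, from bench import move_ptp, servo_line, goto_joints, move_gripper, sleep, inverse_kinematics, capture, PlanningError, close_job, spot_in, silhouettes, current_clock, current_joint_pos, current_qvel, current_joint_torque, current_position, current_orientation, current_force, current_torque, current_finger_gap gives the robot as it stands. Calls block until the motion is done:
- move_ptp(position, orientation): joint-space move of the TCP to a pose.
- servo_line(position, orientation=None, rate=0.15, contact_N=None): straight line of the TCP; orientation=None keeps the orientation; rate is the mean speed in m/s. With contact_N (N) it stops when the force on the tool has changed by that much, and returns True; else False.
- goto_joints(angles): joint-space move.
- move_gripper(opening): finger opening in m; the grip force is fixed at half the most; returns when the fingers have stopped.
- sleep(seconds).
- inverse_kinematics(position, orientation): joint angles nearest the present ones, or None.
- capture(name): name is "side" or "top"; returns a dict with "image" (480x640x3 uint8, blue, green, red), "range_z" (480x640 float32, m along the optical axis (not along the pixel's ray), 0 where there is no reading), "intrinsics" (3x3 intrinsics, pixels), "k1" (the pictures are not rectified: a ray, as slopes to the right and down, at radius r is drawn at 1 + k1 r^2 times it, then the intrinsics apply), "R" (3x3) and "t" (3): a world point X has camera coordinates R X + t. Camera axes: x right, y down, z forward; pixel columns grow to the right and rows downward; lengths in m; the calibration is good to about 2 mm. A picture is of the moment at which its call begins.
A pose or a line that the arm cannot do raises PlanningError and nothing moves.
- close_job(): hands the job in, once; it reports no verdict.
Trained networks look in the newest picture that a camera, given by its name, has taken for a name from the list of things; names that differ only in an ending like _2 or _b are one class to them, and where a whole thing is asked for, a point or a joint stands for the part that bears it (a point fixed in the world has none). Each returns a list of dicts, best first, with "conf" (0 to 1); they miss things now and then, are a little off and sometimes report something else, mostly with a low value. They report only what shows in the picture. A call takes as long as a camera call.
- spot_in(camera, query): "xy" ([column, row] in pixels, amid what is visible of it).
- silhouettes(camera, query): "region" (480x640 bool, what is visible of it) and "xy" ([column, row] in pixels, amid what is visible of it).
Readings, each from a call of its own:
- current_clock(): time.
- current_joint_pos(): joint angles.
- current_qvel(): joint speeds.
- current_joint_torque(): joint torques, N m.
- current_position(): TCP position.
- current_orientation(): TCP orientation.
- current_force(): force on the tool from outside, world axes, zero at the start.
- current_torque(): the same for the moment, N m.
- current_finger_gap(): finger opening in m.
Only numpy, scipy, OpenCV 4.12 (cv2) and the standard library are available. Lean on these libraries where they do the work, as an engineer would, in place of code of your own. Each camera call takes 0.05 s, during which the arm holds its last target. There are 200 camera calls.

## Task

The mitre box is full of offcuts and has to be cleared before the next cut: take the blue-lipped scraper block out of its rack, set it down on the bench to change your grip so that it fits between the fences, and push every offcut along the channel and off the end into the dustpan. Move the offcuts with the scraper, never with the gripper's fingers, then stand the scraper on its lip on the bench top, let go, and leave the other blocks in the rack and everything else on the bench where they are.

Things in the scene. Friction and masses are not known exactly. Their poses are not given: they have to be found in the camera images.
- scraper_mid (a point): Centre (half-way up) of the scraper block: pale beech, 64 long (its x) x 24 thick (its y) x 68 high (its z, up), about 0.12 kg; its lowest part is a bright blue lip 64 x 18 x 16 high, and a blue stripe runs along its top. It starts lip down in one of the three slots of the rack, which one varies. Alike on both faces; it stands steadily on its lip.
- rack: Wooden rack, fixed, 54 deep (its x) x 160 wide (its y) x 80 high; origin under its centre. Three slots 28 wide run through along x, at y = -52, 0 and 52, floor 12 above the bench. Block tops are level with the rack's top and their faces are covered, but their ends stand out 5 at -x and +x: a block is drawn straight up by its two ends (64 across).
- channel (a point): Middle of the channel floor of the mitre box, 36 above the bench; x across the channel, y along it towards the dustpan, z up. The channel is 74 wide (x = -37 to 37) between two fences 16 thick and 60 high, and 280 long (y = -140 to 140), open at both ends and at the top. No offcut lies within 70 of the -y end.
- mitre: The mitre box, pale wood with thin saw kerfs in its fences, fixed to the bench; origin on the bench under the channel's middle, axes as the channel's. It is 106 wide over the fences and 96 high, on a board 128 wide. The bench between it and the robot is kept clear for setting things down.
- pan (a point): Middle of the floor of a bare metal dustpan fixed under the +y end of the channel, axes as the channel's: 187 from the channel's middle along y, 33 below the channel floor. Inside it is 150 wide (x) and runs y = -78 to 78; side and back walls 42 high, wooden handle beyond +y; its open lip is tucked 31 under the overhanging channel.
- offcut1_mid (a point): Centre of a loose dark wood moulding offcut, a right triangle with 26 legs, 16 thick, about 10 g; it lies flat (its z up) somewhere in the channel.
- offcut2_mid (a point): Centre of a loose dark wood moulding offcut, 24 wide with one end sawn at 45 degrees, 32 on the long side, 8 on the short, 16 thick, about 10 g; it lies flat (its z up) somewhere in the channel.
- offcut3_mid (a point): Centre of a loose dark wood moulding offcut, a right triangle with 26 legs, 16 thick, about 10 g; it lies flat (its z up) somewhere in the channel.
- offcut4_mid (a point): Centre of a loose dark wood moulding offcut, 24 wide with one end sawn at 45 degrees, 32 on the long side, 8 on the short, 16 thick, about 10 g; it lies flat (its z up) somewhere in the channel.
- sander: Grey sanding block with a red foot, in another slot of the rack, same size as the scraper; origin under its centre. To be left alone.
- buffer: Black block with a grey felt foot, in another slot of the rack, same size as the scraper; origin under its centre. To be left alone.
- jar_a: Glass jar with a blue lid, 60 across, 95 high, on the bench; origin under its centre. To be left alone.
- jar_b: Glass jar with a blue lid, 60 across, 95 high, at the back of the bench; origin under its centre. To be left alone.
- stone: Grey stone, 72 across, 40 high, on the bench beyond the rack; origin under its centre. To be left alone.

How it is judged:
By the outcome, as a careful person would: the job done as asked, in the order asked, and still so for the second after the job is handed in, with the robot touching nothing.
It also fails if it takes over 58 s, if anything falls off the work surface, if the arm or the gripper's body presses on something with over 40 N, if the wrist force passes 120 N, or if a joint passes its speed limit or range.

## Working session

There is one attempt and no reset: what is moved stays moved. The work goes in short steps, each a Python script; the robot and the scene stay as the last script left them, time stands still between calls to the robot, and variables do not carry over. Pictures are saved under pics/ and viewed, on a budget of 10 in all, crops included, one or two more only if the job needs it, and the job is handed in when it is done.

```bash
mkdir -p pics; cat > h.py <<'E'
import numpy as np, cv2
from bench import *
def snap(n,f=None):
    c=capture(n)
    if f: cv2.imwrite('pics/'+f,c['image'])
    return c
def cloud(c):
    K=c['intrinsics'];z=c['range_z'];h,w=z.shape
    u,v=np.meshgrid(np.arange(w),np.arange(h))
    p=np.stack([u.ravel(),v.ravel()],1).astype(np.float64)[:,None]
    s=cv2.undistortPoints(p,K,np.array([c['k1'],0,0,0.]))[:,0].reshape(h,w,2)
    P=np.dstack([s*z[...,None],z])
    X=(P-c['t'])@c['R']
    X[z<=0]=np.nan
    return X
E
cat > a.py <<'E'
from h import *
for n in ('side','top'):
    c=snap(n,n+'0.png');X=cloud(c);np.save(n+'X.npy',X)
    print(n,'cam at',-c['R'].T@c['t'],c['k1'])
    for q in ['scraper_mid','rack','mitre','pan','offcut1_mid','offcut2_mid','sander','buffer','jar_a','stone']:
        for d in silhouettes(n,q)[:5]:
            P=X[d['region']];P=P[~np.isnan(P[:,0])]
            if len(P): print(q,round(d['conf'],2),np.round(d['xy']),np.round(np.median(P,0),3),'lo',np.round(np.percentile(P,3,axis=0),3),'hi',np.round(np.percentile(P,97,axis=0),3),len(P))
print(current_clock(),current_orientation())
E
python3 a.py
```

```text
side cam at [ 0.47778271 -1.12424078  0.72635879] -0.03652144217377422
scraper_mid 0.86 [261. 302.] [ 0.454 -0.314  0.079] lo [ 0.427 -0.327  0.062] hi [ 0.487 -0.3    0.082] 393
scraper_mid 0.31 [420. 286.] [ 0.738 -0.262  0.063] lo [ 0.716 -0.272  0.006] hi [ 0.767 -0.226  0.096] 1683
rack 0.6 [266. 337.] [ 0.463 -0.386  0.072] lo [ 0.431 -0.394  0.002] hi [ 0.493 -0.237  0.081] 2484
mitre 0.88 [341. 218.] [ 0.633 -0.006  0.036] lo [ 0.568 -0.134  0.001] hi [0.693 0.278 0.097] 6694
pan 0.82 [333. 179.] [0.64  0.268 0.017] lo [ 0.563  0.134 -0.   ] hi [0.715 0.355 0.046] 1712
offcut1_mid 0.58 [344. 201.] [0.647 0.097 0.049] lo [0.637 0.084 0.038] hi [0.655 0.112 0.054] 81
offcut1_mid 0.58 [386. 350.] [ 0.663 -0.383  0.03 ] lo [ 0.635 -0.401  0.012] hi [ 0.694 -0.353  0.04 ] 1133
offcut2_mid 0.6 [341. 212.] [0.635 0.05  0.049] lo [0.619 0.043 0.037] hi [0.648 0.066 0.054] 125
sander 0.63 [261. 328.] [ 0.454 -0.369  0.079] lo [ 0.432 -0.38   0.02 ] hi [ 0.495 -0.353  0.082] 574
jar_a 0.94 [262. 172.] [0.457 0.226 0.058] lo [0.431 0.216 0.006] hi [0.483 0.262 0.096] 941
jar_a 0.89 [421
[... 1354 characters left out ...]
 [0.648 0.068 0.055] 107
sander 0.93 [457. 283.] [ 0.464 -0.36   0.079] lo [ 0.434 -0.373  0.074] hi [ 0.493 -0.347  0.083] 316
buffer 0.58 [410. 287.] [ 0.45  -0.256  0.079] lo [ 0.42  -0.27   0.055] hi [ 0.481 -0.243  0.083] 355
buffer 0.52 [446. 199.] [ 0.661 -0.362  0.031] lo [ 0.634 -0.394  0.012] hi [ 0.693 -0.335  0.04 ] 650
jar_a 0.95 [391. 170.] [ 0.73  -0.235  0.091] lo [ 0.713 -0.261  0.012] hi [ 0.762 -0.211  0.097] 740
jar_a 0.61 [183. 293.] [0.454 0.239 0.092] lo [0.429 0.22  0.016] hi [0.48  0.27  0.097] 768
stone 0.96 [446. 202.] [ 0.66  -0.362  0.031] lo [ 0.634 -0.391  0.015] hi [ 0.69  -0.335  0.041] 602
1.1 [ 2.02969879e-01  9.79184980e-01 -6.10393472e-05 -2.06774244e-05]
```

```bash
cat > b.py <<'E'
from h import *
X=np.load('topX.npy');Y=np.load('sideX.npy')
A=np.vstack([X.reshape(-1,3),Y.reshape(-1,3)]);A=A[~np.isnan(A[:,0])]
Xt=X.reshape(-1,3);Xt=Xt[~np.isnan(Xt[:,0])]
def rect(P,name):
    r=cv2.minAreaRect(P[:,:2].astype(np.float32)*1000);print(name,len(P),r)
s=lambda P,x0,x1,y0,y1,z0,z1:P[(P[:,0]>x0)&(P[:,0]<x1)&(P[:,1]>y0)&(P[:,1]<y1)&(P[:,2]>z0)&(P[:,2]<z1)]
f=s(Xt,.54,.75,-.2,.3,.088,.104);rect(f,'fence tops top');rect(s(Y.reshape(-1,3),.54,.75,-.2,.3,.088,.104),'fence side')
rect(s(Xt,.4,.52,-.42,-.2,.074,.088),'rack top');rect(s(Y.reshape(-1,3),.4,.52,-.42,-.2,.074,.088),'rack side')
rect(s(Xt,.58,.70,-.12,.2,.045,.06),'offcuts')
o=s(Xt,.59,.69,-.16,.25,.046,.06)
n,l=0,None
g=np.zeros((450,200),np.uint8);g[((o[:,1]+.16)*1000).astype(int),((o[:,0]-.55)*1000).astype(int)]=1
g=cv2.dilate(g,np.ones((5,5)));n,l,st,ce=cv2.connectedComponentsWithStats(g)
for i in range(1,n):print(st[i],ce[i]/1000+[.55,-.16])
E
python3 b.py
python3 -c "
import cv2,numpy as np
a=cv2.imread('pics/top0.png')[120:330,130:490];a=cv2.resize(a,None,fx=2.2,fy=2.2,interpolation=3);cv2.imwrite('pics/top0c.png',a)"
```

```text
fence tops top 1873 ((630.782470703125, 8.103729248046875), (280.56695556640625, 106.58976745605469), 88.30806732177734)
fence side 1112 ((631.72509765625, 6.52069091796875), (284.2898864746094, 106.79605865478516), 87.75054168701172)
rack top 1837 ((457.9801940917969, -309.6588439941406), (63.99921417236328, 162.57247924804688), 7.353819370269775)
rack side 2241 ((457.75616455078125, -311.50836181640625), (64.48030853271484, 163.8511505126953), 7.413630485534668)
offcuts 556 ((626.0016479492188, 13.906890869140625), (265.4637145996094, 92.11782836914062), 89.40618896484375)
[ 109   24   17  284 1666] [0.66657143 0.0057413 ]
[ 50 109  37  31 681] [ 0.61732893 -0.03672247]
[ 81 153  28  29 495] [0.64135556 0.00910707]
[ 65 204  36  27 661] [0.63527383 0.05562784]
[ 83 243  23  40 566] [0.64632509 0.10206184]
```

View pics/top0c.png

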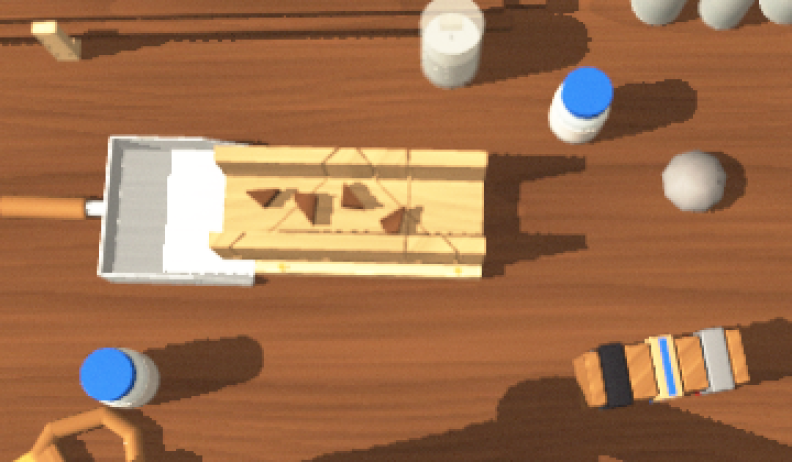

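View pics/side0.png

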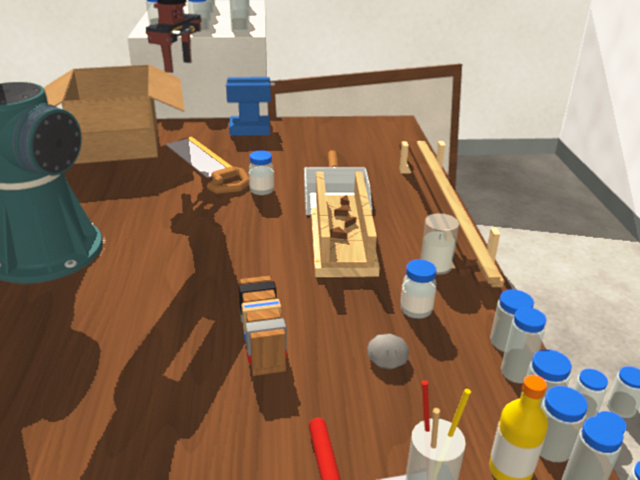

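```bash
cat >> h.py <<'E'
from scipy.spatial.transform import Rotation as Ro
def q(deg):
    a=np.radians(deg);y=np.array([np.cos(a),np.sin(a),0]);z=np.array([0,0,-1.]);
    return Ro.from_matrix(np.stack([np.cross(y,z),y,z],1)).as_quat()
def best(p,deg):
    "of the two half-turn grasps the one with the lesser joint travel; j6 away from its limits"
    j0=np.array(current_joint_pos());o=[]
    for d in (deg,deg+180):
        j=inverse_kinematics(p,q(d))
        if j is not None and abs(j[5])<2.6:o.append((np.abs(np.array(j)-j0).max(),d,j))
    return min(o,key=lambda t:t[0])
RC=np.array([.458,-.3105]);RY=7.4
CC=np.array([.6312,.0073]);CY=-2.0
ch=lambda x,y,z:np.array([*(CC+Ro.from_euler('z',CY,degrees=True).as_matrix()[:2,:2]@[x,y]),z])
PL=np.array([.46,-.06])
def st(m):print(m,round(current_clock(),2),np.round(current_position(),4),np.round(current_force(),1),round(current_finger_gap(),4))
E
cat > c.py <<'E'
from h import *
_,d,j=best([*RC,.17],RY);print(d,np.round(j,2))
goto_joints(j);st('above')
h=servo_line([*RC,.043],rate=.12,contact_N=6);st(f'down {h}')
move_gripper(.0);st('grip')
snap('top','grip.png')
servo_line([*RC,.16],rate=.1);st('up')
snap('side','lift.png');
E
python3 c.py; python3 -c "
import cv2,numpy as np
a=cv2.imread('pics/lift.png')[150:400,140:440];b=cv2.imread('pics/grip.png')[180:330,340:520]
cv2.imwrite('pics/l2.png',np.hstack([cv2.resize(a,(480,400)),cv2.resize(b,(320,400))]))"
```

```text
7.4 [-0.72  0.35  1.67 -0.    1.12 -0.85]
above 4.22 [ 0.4584 -0.3099  0.1701] [-0.2  0.1 -0.3] 0.088
down False 5.42 [ 0.4585 -0.3109  0.0436] [0.5 0.1 0.7] 0.0875
grip 5.92 [ 0.4581 -0.3107  0.0434] [-0.4  0.2  3.4] 0.0639
up 7.29 [ 0.4576 -0.3101  0.1593] [-0.4  0.1 -0.4] 0.0637
```

View pics/l2.png

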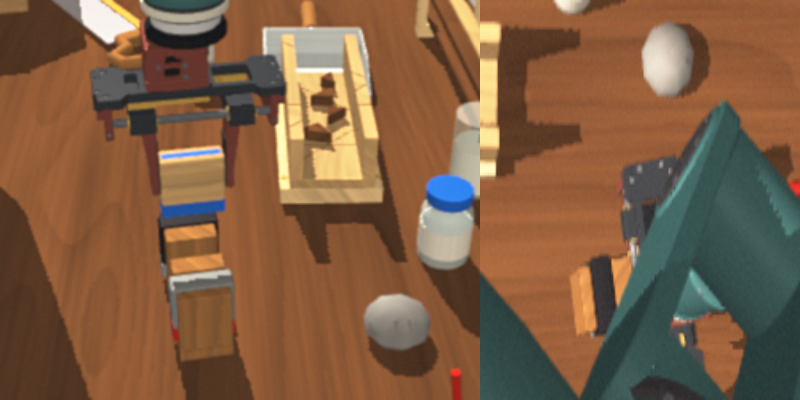

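```bash
cat > d.py <<'E'
from h import *
_,d,j=best([*PL,.12],CY);print(d,np.round(j,2))
goto_joints(j);st('above')
h=servo_line([*PL,.027],rate=.07,contact_N=4);st(f'down {h}')
move_gripper(.088);st('open')
p=current_position()
servo_line([p[0],p[1],.14],rate=.2)
_,d,j=best([*p[:2],.14],CY+90);print(d,np.round(j,2))
goto_joints(j);st('turned')
h=servo_line([*PL,p[2]+.003],rate=.12,contact_N=6);st(f'down {h}')
move_gripper(0.);st('grip')
servo_line([*PL,.18],rate=.2);st('up')
snap('side','held.png');snap('top','held_t.png')
E
python3 d.py; python3 -c "
import cv2,numpy as np
a=cv2.imread('pics/held.png')[80:400,180:440];b=cv2.imread('pics/held_t.png')[150:350,200:500]
cv2.imwrite('pics/h2.png',np.hstack([cv2.resize(a,(390,480)),cv2.resize(b,(400,480))]))"
```

```text
-2.0 [-0.28  0.3   1.92 -0.    0.93 -0.24]
above 8.33 [ 0.4609 -0.0608  0.1202] [-0.9  0.5 -1. ] 0.0638
down True 9.49 [ 0.4594 -0.0598  0.031 ] [1.3 0.1 2. ] 0.0637
open 10.07 [ 0.4586 -0.0596  0.0308] [-1.  -0.  -0.5] 0.0876
268.0 [-0.28  0.26  1.9  -0.    0.98  1.33]
turned 12.17 [ 0.4582 -0.0595  0.1394] [ 0.8 -0.3 -0.2] 0.0876
down False 13.2 [ 0.4605 -0.0601  0.0342] [0.6 0.7 0.8] 0.088
grip 14.2 [ 0.46   -0.06    0.0338] [-0.3 -0.3 -0.4] 0.0237
up 15.08 [ 0.4591 -0.0598  0.1792] [-0.6 -0.9 -0.6] 0.0238
```

View pics/h2.png

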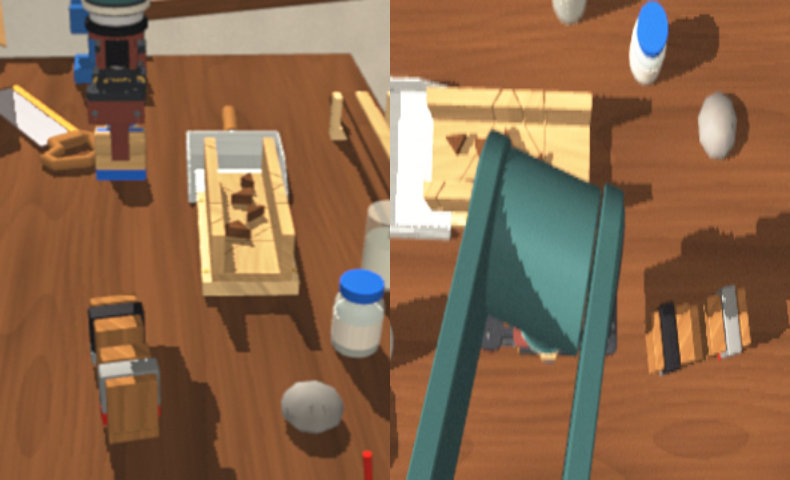

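```bash
cat > e.py <<'E'
from h import *
Q=q(268)
j=inverse_kinematics(ch(0,-.115,.18),Q);goto_joints(j);st('above')
h=servo_line(ch(0,-.115,.11),rate=.12,contact_N=5);st(f'in {h}')
if not h:
    h=servo_line(ch(0,-.115,.067),rate=.05,contact_N=4);st(f'floor {h}')
    z=current_position()[2];print('z',z)
    if .066<z<.075:
        z+=.0015
        servo_line(ch(0,-.115,z),rate=.05);st('raised')
        snap('side','in.png')
        for y in (-.02,.06):
            h=servo_line(ch(0,y,z),rate=.09,contact_N=12);st(f'push {y} {h}')
            if h:break
        open('z','w').write(str(z))
snap('side','push.png');snap('top','push_t.png')
E
python3 e.py; python3 -c "
import cv2,numpy as np
a=cv2.imread('pics/push.png')[140:300,270:410];b=cv2.imread('pics/push_t.png')[150:290,150:370]
cv2.imwrite('pics/p2.png',np.hstack([cv2.resize(a,(400,457)),cv2.resize(b,(400,457))]))"
```

```text
above 15.92 [ 0.6253 -0.107   0.1786] [-0.3 -0.3 -1.4] 0.0239
in False 16.65 [ 0.6274 -0.1076  0.1107] [ 0.  -0.7 -1.6] 0.024
floor True 17.4 [ 0.6265 -0.1075  0.0695] [ 0.4 -0.4  2.8] 0.0241
z 0.06953428862569812
raised 17.65 [ 0.6271 -0.1076  0.0707] [ 0.1 -0.5 -0.9] 0.0238
push -0.02 False 18.91 [ 0.6305 -0.0132  0.071 ] [ 0.3 -0.2 -1.3] 0.0237
push 0.06 False 19.95 [0.6333 0.067  0.071 ] [-0.2  0.7 -2. ] 0.024
```

View pics/p2.png

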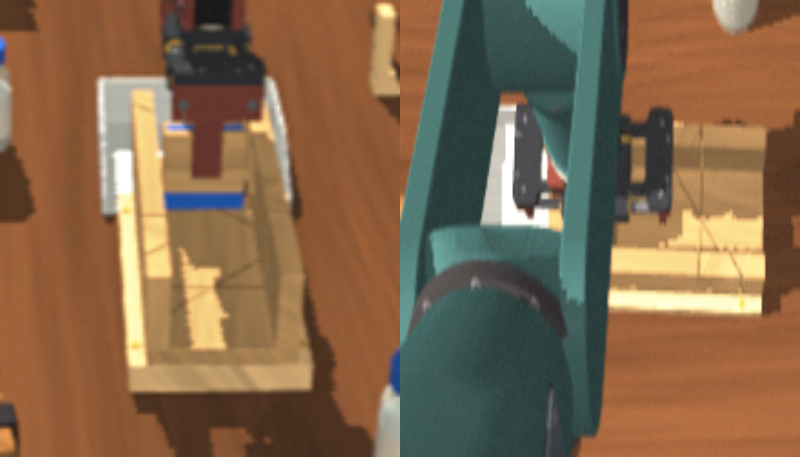

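```bash
cat > f.py <<'E'
from h import *
z=float(open('z').read())
for y in (.11,.165):
    h=servo_line(ch(0,y,z),rate=.07,contact_N=12);st(f'push {y} {h}')
    if h:break
else:
    sleep(.3)
    servo_line(ch(0,.165,.20),rate=.2);st('up')
    j=inverse_kinematics([*PL,.14],q(268));print(np.round(j,2));goto_joints(j);st('over bench')
snap('side','off.png');snap('top','off_t.png')
E
python3 f.py; python3 -c "
import cv2,numpy as np
a=cv2.imread('pics/off.png')[140:300,270:410];b=cv2.imread('pics/off_t.png')[150:290,150:370]
cv2.imwrite('pics/o2.png',np.hstack([cv2.resize(a,(400,457)),cv2.resize(b,(400,457))]))"
```

```text
push 0.11 False 20.92 [0.635  0.1172 0.071 ] [ 0.2  0.6 -1.1] 0.0235
push 0.165 False 21.85 [0.6369 0.172  0.071 ] [ 0.3  0.6 -1.4] 0.024
up 22.94 [0.6361 0.172  0.1989] [-0.5 -0.4 -1.2] 0.0238
[-0.28  0.27  1.89 -0.    0.98  1.33]
over bench 24.08 [ 0.4614 -0.0599  0.1402] [-0.1  0.2 -1.1] 0.0232
```

View pics/o2.png

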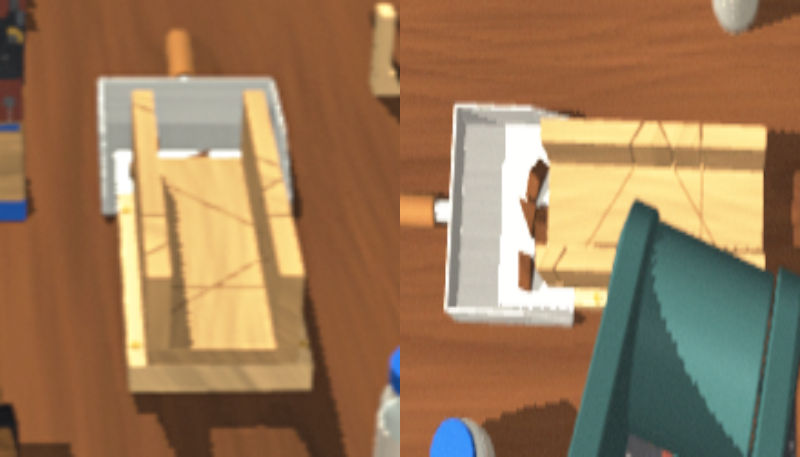

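The channel is empty and all four offcuts lie in the pan, just off the channel end (right half, around (525-540, 180-270)). Next I set the scraper down.

```bash
cat > g.py <<'E'
from h import *
h=servo_line([*PL,.031],rate=.06,contact_N=4);st(f'down {h}')
move_gripper(.088);st('open')
p=current_position();servo_line([p[0],p[1],.20],rate=.15);st('up')
j=np.array(current_joint_pos());j[0]=1.2;goto_joints(j);st('away')
c=snap('top','end_t.png');X=cloud(c).reshape(-1,3)
L=(X[:,:2]-CC)@Ro.from_euler('z',CY,degrees=True).as_matrix()[:2,:2]
m=(abs(L[:,0])<.07)&(L[:,1]>.11)&(L[:,1]<.25)
im=c['image'].reshape(-1,3).astype(int);dark=(im.max(1)<140)&(im[:,2]-im[:,0]>20)
o=m&dark&(X[:,2]<.06);print('offcut px',o.sum(),np.nanpercentile(X[o,2],[2,50,98]),L[o].min(0),L[o].max(0))
m=(abs(L[:,0])<.03)&(abs(L[:,1])<.135);print('floor z',np.nanpercentile(X[m,2],[1,50,99,99.9]))
b=X[(abs(X[:,0]-PL[0])<.06)&(abs(X[:,1]-PL[1])<.06)&(X[:,2]>.06)];print('scraper top',np.median(b,0),cv2.minAreaRect(b[:,:2].astype(np.float32)*1000))
r=X[(X[:,0]>.4)&(X[:,0]<.52)&(X[:,1]<-.2)&(X[:,1]>-.42)&(X[:,2]>.074)];print(cv2.minAreaRect(r[:,:2].astype(np.float32)*1000))
c=snap('side','end_s.png')
for n in('sander','buffer','jar_a','stone'):print(n,[(round(d['conf'],2),np.round(d['xy'])) for d in spot_in('side',n)[:2]])
a=cv2.imread('pics/end_s.png')[120:400,190:450];b=cv2.imread('pics/end_t.png')[130:330,130:480]
cv2.imwrite('pics/e2.png',np.hstack([cv2.resize(a,(330,355)),cv2.resize(b,(460,355))]))
E
python3 g.py
```

```text
down True 25.82 [ 0.46   -0.06    0.0334] [-0.4  0.3  4.4] 0.0237
open 26.9 [ 0.459  -0.0597  0.0328] [-0.5 -0.2 -0.6] 0.0877
up 28.17 [ 0.4583 -0.0595  0.1993] [-0.2 -0.6 -0. ] 0.0877
away 30.39 [0.1021 0.4508 0.1992] [ 0.2 -0.4  0.8] 0.088
offcut px 141 [0.00130646 0.01333104 0.02772894] [-0.05220136  0.14657429] [0.04727892 0.17486596]
floor z [0.03087628 0.03535986 0.03987114 0.04074977]
scraper top [ 0.46008831 -0.06075403  0.06740604] ((460.56414794921875, -60.57884979248047), (22.3693790435791, 63.2430305480957), 89.1998062133789)
((457.7954406738281, -309.7436828613281), (63.93327713012695, 162.092529296875), 7.564088344573975)
sander [(0.95, array([258., 328.]))]
buffer [(0.65, array([253., 287.]))]
jar_a [(0.79, array([420., 288.])), (0.57, array([264., 171.]))]
stone [(0.61, array([388., 351.]))]
```

View pics/e2.png

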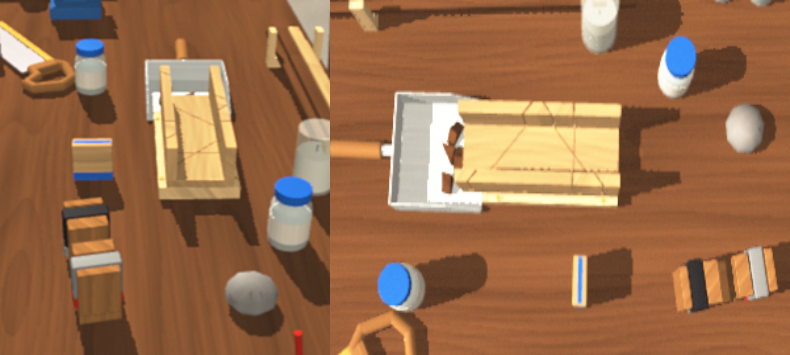

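```bash
python3 -c "
from bench import *
close_job();print(current_clock())"
```

```text
the job is handed in; nothing more can be done
the job is handed in; nothing more can be done
```

The mitre box is cleared and the job is handed in; the robot's clock read 30.4 s after the last move, against the 58 s limit.

I drew the scraper out of the rack's middle slot by its ends and set it on the bench. I regripped it by its faces, lowered it between the fences and pushed the full length of the channel, about 1.5 mm above the floor. The push was never stopped by its 12 N contact limit. I then stood the scraper on the bench on its lip and let go.

My last checks, from the final pictures and depth readings:
- **Channel:** it is empty, and the floor reads level at about 35 mm.
- **Offcuts:** all four show in the dustpan, 147 to 175 mm along y from the channel's middle. None is higher than 28 mm above the bench, so they are all below the channel floor.
- **Scraper:** it stands upright at (0.460, -0.060) with its top at 67 mm.
- **Everything else:** the rack, the other two blocks, both jars and the stone are where they were, within measuring error.

No check failed or disagreed. The network detections included some wrong labels at middling confidence, such as the stone or jar reported as an offcut. I ignored those where they did not match the pictures.

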